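# Turn the parts carousel and fetch the blue pinion

### The job

Turn the small-parts carousel until the compartment with the blue pinion stands in the open front of the housing. Then take the blue pinion out and lay it flat in the orange tray.

Things in the scene. Friction and masses are not known exactly. Their poses are not given: they have to be found in the camera images.
- blue_pinion: Blue printed pinion, 37 mm across, 16 mm thick, lying flat in a compartment one place left or right of the carousel's open front. Origin: centre of its underside, z up its axis. The other 4 compartments hold a yellow gear, white cube, black hook, green board, all under 22 mm. Compartments: 72 degrees each, floor 13 mm, partitions 34 mm, rim 30 mm above the table; rim radius 130 mm, hub 22 mm.
- carousel_knob (a point): Grip point on the turning axis, 70 mm above the table: middle of a black upright bar, 54 mm long (point x axis), 14 mm wide, 48 to 81 mm above the table, one piece with the white compartment tray. Turns both ways with light friction (0.05 N m), stays where left. Initially the bar points at the open front within 12 degrees. Round it a fixed clear cover, top 45 mm above the table.
- carousel_window (a point): Fixed point in the middle of the open front, 85 mm from the turning axis, on the compartment floor 13 mm above the table; the pinion stands within 20 mm of it when its compartment is at the open front. The fixed grey housing (138 mm radius) has a clear cover, top 45 mm above the table, over all but this front, an 88 degree sector facing roughly the robot, without cover or wall.
- parts_tray: Orange open square tray, fixed to the table, 110 x 110 mm outside, walls 4 mm thick and 22 mm high, floor 4 mm above the table. Origin at the centre of its underside, x and y along its sides.

How it is judged:
On the way:
1. the blue pinion, still lying in its compartment, has been turned to the open front of the carousel (horizontal distance between blue_pinion and carousel_window below 0.03 m and height (world z) of blue_pinion below 0.025 m), for 0.2 s.
At the end, for the whole second after the job is handed in: The blue pinion lies flat (within 10 degrees, the way up it was) on the floor of the orange tray, anywhere inside its walls (centre within 36 mm of the tray's centre along each side), released and at rest (x of blue_pinion in the frame of parts_tray between -0.036 and 0.036 m and y of blue_pinion in the frame of parts_tray between -0.036 and 0.036 m and z of blue_pinion in the frame of parts_tray below 0.012 m and angle between blue_pinion's own z axis and vertical below 0.17 rad and linear speed of blue_pinion below 0.02 m/s); the robot touches nothing.
It also fails if it takes over 48 s, if anything falls off the work surface, if the arm or the gripper's body presses on something with over 40 N, if the wrist force passes 120 N, or if a joint passes its speed limit or range.

### The arm

A 6-joint arm with a two-finger parallel gripper is mounted at the origin on a cart in front of the work surface, level with it; the furniture and walls round the work are solid. World frame = base frame: x ahead of the robot, y to its left, z up, the work surface at z = 0. Lengths are in m, angles in rad, forces in N, time in s.
With the tool pointing down it reaches from about 0.25 to 0.725 m from the base axis. Payload 4 kg.
Tool frame: the origin (TCP) lies at the very end of the fingers, on their centre line; the grasp point (between the pads) lies 19 mm behind it (bot.pinch_z is the distance from the TCP to the grasp point, in m); z points along the fingers, x is the direction in which the jaws open and shut, and the axes are right-handed (so a half turn about z gives the same grasp; the last joint's range is limited). The gripper opens to 85 mm and grips with 20 to 120 N. Pads are 22 mm wide; open, the fingers measure 114 mm over their backs; the gripper's body (76 mm by 85 mm) begins 54 mm behind the grasp point. The pads swing forward as they close: fully open they stand 13 mm farther back than shut.
Start: joints at [1.147, 0.241, 0.005, 1.335, 0, 1.571], TCP at [0.206, 0.456, 0.231] pointing down, gripper open.
Joint ranges: [-2.72, 2.72], [-1.05, 1.87], [-1.09, 1.28], [-1.99, 2.15], [-1.42, 1.44], [-3.14, 3.14]. Speed limits (rad/s): [2.79, 2.79, 3.14, 3.14, 3.14, 3.14].

### API

Orientations are given as a unit quaternion [x, y, z, w].
In Python, from workcell import bot gives the robot as it stands. The module is installed in compiled form; this text tells all that it offers.
- The arm moves only by the shell command python3 -m inch 'ROWS'. ROWS is JSON, a list of rows, each a list of 7 numbers: the shift along the tool's x, y, z scaled (see below), then the turn, a rotation vector about the tool's x, y, z scaled (see below), then the gripper command: -1 is fully open, 1 is shut, values between are in proportion. In form: [[x, y, z, wx, wy, wz, gripper], ...]. A call has exactly 8 rows; each row shifts and turns the commanded pose from where the row before left it, along the tool's axes as they then stand; what a row does not reach is not made up. The controller multiplies each number of a shift by 2.5 cm and each number of a turn by 180 degrees. A row lasts 1/10 s, in which the tool goes at most 50 mm and 8.59 degrees, less where a joint would pass 70% of its speed; a pose out of reach is approached as far as the arm can. A call with a number of a shift or a turn outside -1 to 1 is refused whole. A call with a gripper value outside its range is refused whole. The fingers move at their own pace and stop on an object; the grip force is fixed at half the most. Time passes only in rows, so rows that do not move let the fingers close, or fill a call up. It gives the time, the measured TCP pose, the force and the opening at its end, in the units of the state.
- bot.get_obs(): the state, without advancing time (a new reading comes with each control period).
- bot.camera(name): name is "side" or "top" or "wrist"; returns (picture, depth): 384x512x3 uint8, blue, green, red; 384x512 float32, m along the optical axis (not along the pixel's ray), 0 where there is no reading.
- bot.get_calibration(name): a dict with "vfov" (degrees; the focal length in pixels is half the picture's height over the tangent of half this angle, whatever the lens; pixels are square), "cx", "cy" (the principal point, pixels), "R" (3x3) and "t" (3): a world point X has camera coordinates R X + t. Camera axes: x right, y down, z forward; pixel columns grow to the right and rows downward; lengths in m; the calibration is good to about 2 mm. The wrist camera is an equidistant fisheye: a pixel r from the principal point sees the ray r / f radians off the axis. A picture is of the moment at which its call begins: read the wrist's pose just before it. get_calibration takes no time and is no camera call; for the wrist camera it gives the pose at the moment of the call.
- bot.job_done(): hands the job in, once; it reports no verdict.
The state is a dict: "clock": time; "joint_pos": joint angles; "joint_vel": joint speeds; "tau": joint torques, N m; "eef_pos": TCP position; "tool_rot": TCP orientation; "ft_force": force on the tool from outside, world axes, zero at the start; "ft_torque": the same for the moment, N m; "grip_width": finger opening in m.
Only numpy, scipy, OpenCV 4.12 (cv2) and the standard library are available. Lean on these libraries where they do the work, as an engineer would, in place of code of your own. Each camera call takes 0.05 s, during which the arm holds its last target.

## Working session

There is one attempt and no reset: what is moved stays moved. The work goes in short steps, Python scripts to look and compute and a shell command to move; the robot and the scene stay as the last step left them, time stands still between calls to the robot, and variables do not carry over. Pictures are saved under pics/ and viewed, and the job is handed in when it is done.

```bash
mkdir -p pics
python3 - <<'E'
from workcell import bot
import cv2,numpy as np
o=bot.get_obs();print({k:np.round(v,3) for k,v in o.items()})
for n in("top","side"):
    c=bot.get_calibration(n);p,d=bot.camera(n);print(n,c)
    cv2.imwrite(f"pics/{n}1.png",p);np.savez(f"{n}1.npz",p=p,d=d,**c)
E
```

```text
{'clock': np.float64(0.0), 'joint_pos': array([1.147, 0.241, 0.004, 1.335, 0.   , 1.571]), 'joint_vel': array([-0.001,  0.001, -0.001, -0.001, -0.   ,  0.001]), 'tau': array([ 1.0000e-03, -3.7231e+01,  2.5241e+01,  1.7000e-02,  0.0000e+00,
       -0.0000e+00]), 'eef_pos': array([0.205, 0.455, 0.23 ]), 'tool_rot': array([ 0.84 ,  0.543, -0.001,  0.001]), 'ft_force': array([ 0.155,  0.875, -0.933]), 'ft_torque': array([-0.064,  0.016, -0.   ]), 'grip_width': np.float64(0.086)}
top {'vfov': 55.33843942196399, 'cx': 254.69958403849034, 'cy': 185.13908822590668, 'R': array([[-0.0148025 , -0.99943443, -0.03019444],
       [-0.99200008,  0.01846519, -0.12487946],
       [ 0.12536638,  0.02810436, -0.99171237]]), 't': array([0.03053665, 0.50682118, 0.85344442])}
side {'vfov': 54.30530528397427, 'cx': 258.08329247034186, 'cy': 188.4679369761285, 'R': array([[ 0.82818192, -0.55988461,  0.02537596],
       [-0.21086859, -0.35322777, -0.91146288],
       [ 0.51927753,  0.74950608, -0.41059893]]), 't': array([-0.4163955 ,  0.16288488,  0.69027239])}
```

View pics/top1.png

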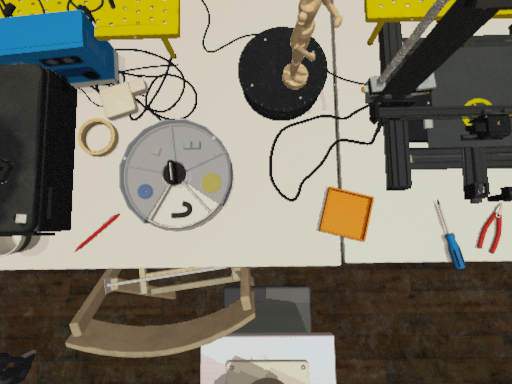

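View pics/side1.png

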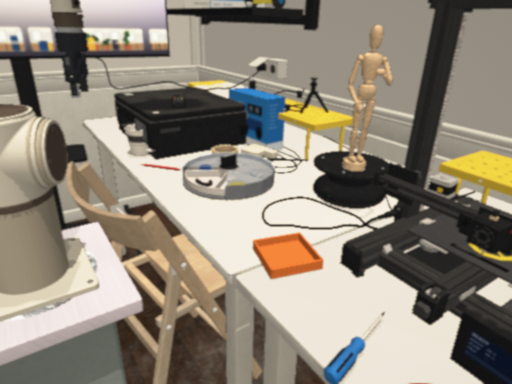

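The top view shows the carousel at about (175,174). The black knob sits there, the pinion is at (145,191), the hook compartment at the front around (182,210), and the orange tray at (346,214). I'll measure these next.

```bash
cat > h.py <<'E'
import numpy as np,cv2
def ray(c,u,v,z,h=384):
    f=h/2/np.tan(np.radians(float(c['vfov']))/2)
    d=c['R'].T@np.array([(u-c['cx'])/f,(v-c['cy'])/f,1]); o=-c['R'].T@c['t']
    return o+d*(z-o[2])/d[2]
def proj(c,X,h=384):
    f=h/2/np.tan(np.radians(float(c['vfov']))/2); p=c['R']@np.array(X)+c['t']
    return np.array([c['cx']+f*p[0]/p[2],c['cy']+f*p[1]/p[2]])
def pts(c,d):
    f=384/2/np.tan(np.radians(float(c['vfov']))/2)
    v,u=np.mgrid[:384,:512]; P=np.stack([(u-c['cx'])/f*d,(v-c['cy'])/f*d,d],-1)
    return (P-c['t'])@c['R']
E
python3 - <<'E'
from h import *
c=np.load('top1.npz');p=c['p'];d=c['d'];hsv=cv2.cvtColor(p,cv2.COLOR_BGR2HSV);P=pts(c,d)
m=cv2.inRange(hsv,(5,150,120),(18,255,255));m[:,:300]=0;m[:,390:]=0;m[:170]=0;m[250:]=0
k=max(cv2.findContours(m,0,2)[0],key=cv2.contourArea)
W=np.array([ray(c,*q[0],0.022)[:2] for q in k],np.float32)
print('tray',cv2.minAreaRect(W))
m=cv2.inRange(hsv,(95,80,60),(125,255,255));m[:,:125]=0;m[:,165:]=0;m[:170]=0;m[215:]=0
k=max(cv2.findContours(m,0,2)[0],key=cv2.contourArea)
W=np.array([ray(c,*q[0],0.029)[:2] for q in k],np.float32);print('pinion',cv2.minEnclosingCircle(W),W.mean(0))
# knob
m=cv2.inRange(hsv,(0,0,0),(180,255,60));m[:,:155]=0;m[:,195:]=0;m[:155]=0;m[190:]=0
k=max(cv2.findContours(m,0,2)[0],key=cv2.contourArea)
W=np.array([ray(c,*q[0],0.081)[:2] for q in k],np.float32);print('knob',cv2.minAreaRect(W),k.reshape(-1,2).min(0),k.reshape(-1,2).max(0))
mm=m>0;print('depth z knob',np.percentile(P[mm][:,2],[5,50,95]))
a=P[(P[...,2]>.06)&(P[...,2]<.1)&(np.hypot(*(np.mgrid[:384,:512]-np.array([174,175])[:,None,None]))<40)]
print(len(a),a.mean(0),cv2.minAreaRect(a[:,:2].astype(np.float32)))
# housing
print('pinion depth',P[191,145],'housing',P[174,124],P[174,230],P[122,175])
cv2.imwrite('pics/car.png',cv2.resize(p[105:245,105:250],None,fx=4,fy=4,interpolation=cv2.INTER_CUBIC))
E
```

```text
tray ((0.43625569343566895, -0.19695769250392914), (0.11023737490177155, 0.11077004671096802), 74.62236785888672)
pinion ((0.4980801045894623, 0.2913249731063843), 0.017042607069015503) [0.49518836 0.2920385 ]
knob ((0.5324901342391968, 0.20692448318004608), (0.050633810460567474, 0.050865814089775085), 64.10694885253906) [164 161] [185 184]
depth z knob [0.04609265 0.04978584 0.08171538]
176 [0.5360317  0.21375842 0.07785697] ((0.5373684167861938, 0.21579290926456451), (0.05384109541773796, 0.014763970859348774), 6.317934036254883)
pinion depth [0.49621592 0.28488975 0.04634547] housing [0.53848922 0.33708892 0.04622635] [0.53420575 0.08087254 0.04160025] [0.66525504 0.21485901 0.04539677]
```

View pics/car.png

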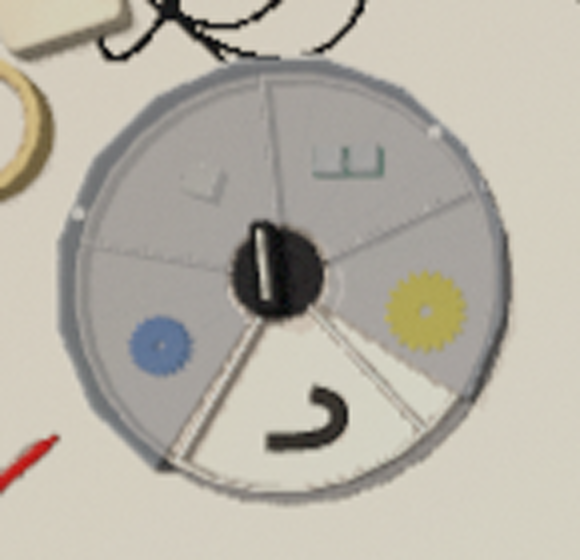

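Run:
```python
from h import *
c=np.load('top1.npz');P=pts(c,c['d'])
C=np.array([.537,.2155])
for n,z,q in [('coverL',.045,(165,460)),('coverR',.045,(466,398)),('partL',.034,(185,458)),('partR',.034,(425,430)),('partUp',.034,(265,85)),('partRR',.034,(478,193)),('partLL',.034,(85,243)),('pin',.029,(160,346)),('hookc',.02,(310,420)),('yel',.025,(427,311))]:
    w=ray(c,105+(q[0]+.5)/4-.5,105+(q[1]+.5)/4-.5,z)[:2]-C; print(n,w,np.hypot(*w),np.degrees(np.arctan2(w[1],w[0]))%360)
# circle fit of housing cover from depth: pts with z .035-.05
v,u=np.mgrid[:384,:512]
# knob top points
m=(P[...,2]>.072)&(P[...,2]<.09)&(np.hypot(v-174,u-175)<40);a=P[m];print(len(a),a.mean(0),cv2.minAreaRect(a[:,:2].astype(np.float32)))
m=(P[...,2]>.038)&(P[...,2]<.055)&(np.hypot(v-174,u-175)<80);a=P[m]
print(cv2.minEnclosingCircle(a[:,:2].astype(np.float32)),np.median(a[:,2]))
r=a[:,:2]-C;an=np.degrees(np.arctan2(r[:,1],r[:,0]))%360
h,_=np.histogram(an[np.hypot(*r.T)>.06],bins=np.arange(100,280,4));print(list(zip(range(100,280,4),h)))
print(proj(c,[*C,.081]))
```

```text
coverL [-0.10914314  0.06616593] 0.1276328959505614 148.77446877360063
coverR [-0.07530443 -0.11336977] 0.1361009276647834 236.40640671491354
partL [-0.10773344  0.05766338] 0.12219476546501233 151.84247241023553
partR [-0.09328232 -0.08729279] 0.1277561045419647 223.10024301471864
partUp [0.12213336 0.01241095] 0.12276233276653371 5.802366930559938
partRR [ 0.05100325 -0.11981715] 0.13022089630987113 293.05827475400804
partLL [0.02486687 0.12238766] 0.12488835471545055 78.51491926536893
pin [-0.03906806  0.07608274] 0.08552716817988984 117.18024598721243
hookc [-0.08525872 -0.01458263] 0.08649683351137369 189.7059341827497
yel [-0.02002385 -0.08716249] 0.08943296055270271 257.0619205652726
147 [0.53698736 0.21466286 0.08016952] ((0.5373575091362, 0.21585889160633087), (0.05383313447237015, 0.014751456677913666), 6.603793621063232)
((0.5381941199302673, 0.21571233868598938), 0.13808302581310272) 0.04541871126534753
[(100, np.int64(93)), (104, np.int64(88)), (108, np.int64(87)), (112, np.int64(88)), (116, np.int64(90)), (120, np.int64(88)), (124, np.int64(94)), (128, np.int64(84)), (132, np.int64(90)), (136, np.int64(89)), (140, np.int64(90)), (144, np.int64(97)), (148, np.int64(0)), (152, np.int64(0)), (156, np.int64(0)), (160, np.int64(0)), (164, np.int64(0)), (168, np.int64(0)), (172, np.int64(0)), (176, np.int64(0)), (180, np.int64(0)), (184, np.int64(0)), (188, np.int64(0)), (192, np.int64(0)), (196, np.int64(0)), (200, np.int64(0)), (204, np.int64(0)), (208, np.int64(0)), (212, np.int64(0)), (216, np.int64(0)), (220, np.int64(0)), (224, np.int64(0)), (228, np.int64(0)), (232, np.int64(0)), (236, np.int64(90)), (240, np.int64(89)), (244, np.int64(91)), (248, np.int64(90)), (252, np.int64(88)), (256, np.int64(92)), (260, np.int64(90)), (264, np.int64(88)), (268, np.int64(94)), (272, np.int64(88))]
[170.24257498 171.28808786]
```

The front centre is at about 192° from the axis at (0.538, 0.2155), midway between the cover edges at 148° and 236°. The bar lies at 6.5°. The pinion is at (0.498, 0.2915), bearing 117°, so it needs about +76° of turn. The sizes agree with those given (54 × 14 mm bar, 138 mm housing, 110 mm tray). Next I move above the knob.

```bash
R='[-0.2,1,0,0,0,0,-1]'; python3 -m inch '[[-0.2,1,0,0,0,0,-1],[-0.2,1,0,0,0,0,-1],[-0.2,1,0,0,0,0,-1],[-0.2,1,0,0,0,0,-1],[-0.2,1,0,0,0,0,-1],[-0.2,1,0,0,0,0,-1],[-0.2,1,0,0,0,0,-1],[-0.2,1,0,0,0,0,-1]]'
```

```text
clock: 0.9
eef_pos: [0.372, 0.3361, 0.2308]
tool_rot: [0.84, 0.543, -0.001, 0.0]
ft_force: [-0.3, 0.1, -0.1]
grip_width: 0.0852
```

```bash
python3 -m inch '[[-0.2,1,0,0,0,0,-1],[-0.2,1,0,0,0,0,-1],[-0.2,1,0,0,0,0,-1],[-0.2,1,0,0,0,0,-1],[-0.2,1,0,0,0,0,-1],[-0.2,1,0,0,0,0,-1],[-0.2,1,0,0,0,0,-1],[-0.2,1,0,0,0,0,-1]]'
```

```text
clock: 1.7
eef_pos: [0.5378, 0.2175, 0.2306]
tool_rot: [0.84, 0.543, -0.001, -0.0]
ft_force: [0.4, 0.3, 0.1]
grip_width: 0.0852
```

```bash
python3 -m inch '[[0,0,0,0,0,-0.043,0],[0,0,0,0,0,-0.043,0],[0,0,0,0,0,-0.043,0],[0,0,0,0,0,-0.042,0],[0,0,1,0,0,0,0],[0,0,1,0,0,0,0],[0,0,0,0,0,0,0],[0,0,0,0,0,0,0]]'
python3 - <<'E'
from workcell import bot
import cv2,numpy as np
from scipy.spatial.transform import Rotation as R
c=bot.get_calibration("wrist");p,d=bot.camera("wrist");cv2.imwrite("pics/w1.png",p)
o=bot.get_obs();M=R.from_quat(o['tool_rot']).as_matrix();print(np.round(o['eef_pos'],4),np.round(M,4),o['joint_pos'],o['grip_width'],o['ft_force'])
D=np.array([.5378,.2156,.053])-o['eef_pos'];print('rows',M.T@D/.025)
E
```

```text
clock: 2.5
eef_pos: [0.5368, 0.2182, 0.1809]
tool_rot: [0.666, 0.746, -0.001, -0.0]
ft_force: [0.1, 0.2, 1.3]
grip_width: 0.0427
[0.5376 0.2185 0.182 ] [[-1.132e-01  9.936e-01  5.000e-04]
 [ 9.936e-01  1.132e-01  2.000e-04]
 [ 2.000e-04  5.000e-04 -1.000e+00]] [3.85958311e-01 4.23220215e-01 1.35059961e-01 1.28213259e+00
 2.25232521e-05 2.72549575e-01] 0.04239036132994993 [ 0.55878288 -0.13375597  0.20421734]
rows [-0.11568179 -0.00926375  5.16059381]
```

View pics/w1.png

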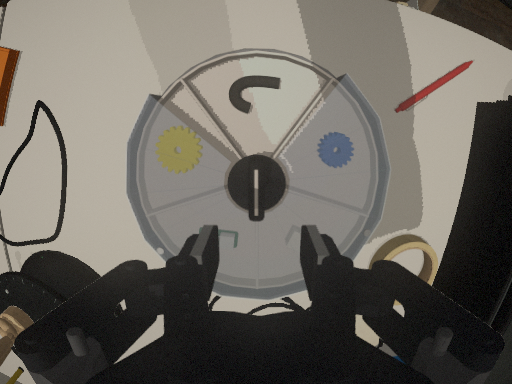

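```bash
python3 -m inch '[[-0.11,0,1,0,0,0,0],[0,0,1,0,0,0,0],[0,0,1,0,0,0,0],[0,0,1,0,0,0,0],[0,0,0.6,0,0,0,0],[0,0,0.5,0,0,0,0],[0,0,0,0,0,0,1],[0,0,0,0,0,0,1]]'
```

```text
clock: 3.35
eef_pos: [0.5385, 0.2158, 0.0548]
tool_rot: [0.666, 0.746, 0.001, 0.001]
ft_force: [-0.6, -6.7, 1.3]
grip_width: 0.0147
```

The wrist view shows the bar at (256,190), centred between the fingers and parallel to the pads. The grip is closed at 14.7 mm on the bar. Next I turn it +76°, which is negative about tool z.

```bash
python3 -m inch '[[0,0,0,0,0,0,1],[0,0,0,0,0,-0.03,1],[0,0,0,0,0,-0.04,1],[0,0,0,0,0,-0.04,1],[0,0,0,0,0,-0.04,1],[0,0,0,0,0,-0.04,1],[0,0,0,0,0,-0.04,1],[0,0,0,0,0,-0.04,1]]'
```

```text
clock: 4.15
eef_pos: [0.5385, 0.2154, 0.055]
tool_rot: [0.298, 0.955, 0.0, 0.001]
ft_force: [0.0, -2.4, -0.4]
grip_width: 0.0128
```

```bash
python3 -m inch '[[0,0,0,0,0,-0.04,1],[0,0,0,0,0,-0.04,1],[0,0,0,0,0,-0.04,1],[0,0,0,0,0,-0.03,1],[0,0,0,0,0,0,1],[0,0,0,0,0,0,1],[0,0,0,0,0,0,0],[0,0,0,0,0,0,0]]'
```

```text
clock: 4.95
eef_pos: [0.5378, 0.2162, 0.054]
tool_rot: [0.069, 0.998, 0.001, 0.0]
ft_force: [-0.2, -0.7, -1.0]
grip_width: 0.0413
```

```bash
python3 -m inch '[[0,0,0,0,0,0,0],[0,0,-1,0,0,0,0],[0,0,-1,0,0,0,0],[0,0,-1,0,0,0,0],[0,0,-1,0,0,0,0],[0,0,-1,0,0,0,0],[0,0,0,0,0,0,0],[0,0,0,0,0,0,0]]'
python3 - <<'E'
from workcell import bot
import cv2,numpy as np
n='wrist';c=bot.get_calibration(n);p,d=bot.camera(n);cv2.imwrite("pics/w2.png",p);np.savez('w2.npz',p=p,d=d,**c)
E
```

```text
clock: 5.75
eef_pos: [0.5379, 0.216, 0.1791]
tool_rot: [0.069, 0.998, 0.0, 0.001]
ft_force: [0.5, 0.1, 0.1]
grip_width: 0.043
```

View pics/w2.png

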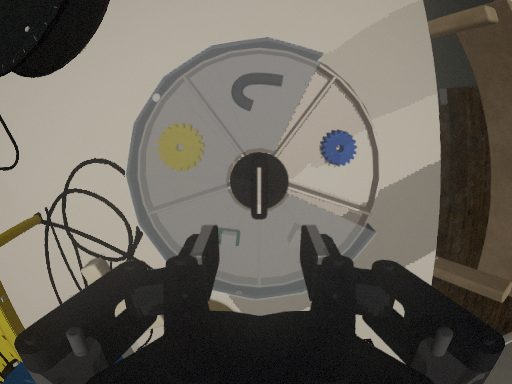

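The blue pinion at (338,148) now stands in the open sector between the two partitions. I'll locate it with the wrist fisheye and the top camera.

Run:
```python
from h import *
from workcell import bot
from scipy.spatial.transform import Rotation as R
c=np.load('w2.npz');p=c['p'];f=192/np.tan(np.radians(float(c['vfov']))/2)
def fr(u,v,z):
    q=np.array([u-c['cx'],v-c['cy']]);r=np.hypot(*q);t=r/f
    dd=c['R'].T@np.array([*(np.sin(t)*q/r),np.cos(t)]);o=-c['R'].T@c['t'];return o+dd*(z-o[2])/dd[2]
def blue(p,box):
    m=cv2.inRange(cv2.cvtColor(p,cv2.COLOR_BGR2HSV),(95,100,50),(130,255,255));x0,x1,y0,y1=box
    mm=np.zeros_like(m);mm[y0:y1,x0:x1]=m[y0:y1,x0:x1];return max(cv2.findContours(mm,0,2)[0],key=cv2.contourArea)
k=blue(p,(300,380,110,190));W=np.array([fr(*q[0],.029)[:2] for q in k],np.float32);print('wrist',cv2.minEnclosingCircle(W))
print('knob',fr(259,172,.081),'parts',fr(334,80,.034),fr(367,212,.034))
c2=bot.get_calibration('top');p2,_=bot.camera('top');cv2.imwrite('pics/top2.png',cv2.resize(p2[105:245,105:250],None,fx=4,fy=4))
try:
  k=blue(p2,(125,235,180,230));W=np.array([ray(c2,*q[0],.029)[:2] for q in k],np.float32);print('top',cv2.minEnclosingCircle(W))
except Exception as e:print(e)
```

```text
wrist ((0.4517973065376282, 0.19541779160499573), 0.017843933776021004)
knob [0.53404699 0.19892431 0.081     ] parts [0.45074736 0.12723286 0.034     ] [0.42687833 0.26657392 0.034     ]
top ((0.4526416063308716, 0.1955145001411438), 0.017356306314468384)
```

View pics/top2.png

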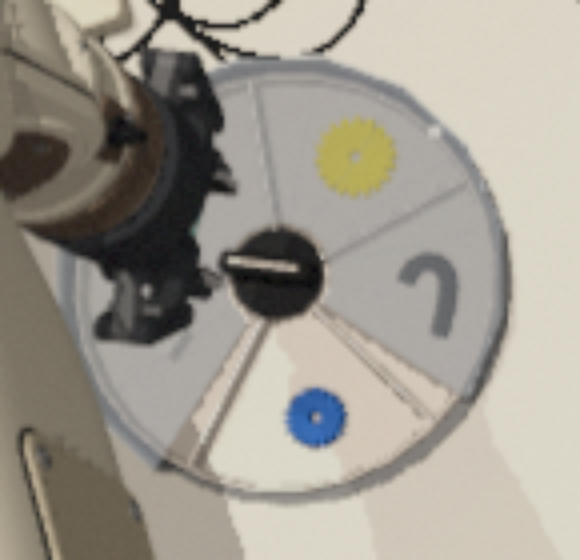

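Both views agree: the pinion is at (0.452, 0.1955), 4 mm from the window point. I'll grip it across the tangent at 100.5°, with a part-open gripper.

```bash
python3 -m inch '[[0,0,0,0,0,0.044,-0.3],[0,0,0,0,0,0.044,-0.3],[0,0,0,0,0,0.044,-0.3],[0,0,0,0,0,0.044,-0.3],[0,0,0,0,0,0.044,-0.3],[0,0,0,0,0,0.044,-0.3],[0,0,0,0,0,0.044,-0.3],[0,0,0,0,0,0.044,-0.3]]'
```

```text
clock: 6.65
eef_pos: [0.5367, 0.2153, 0.1769]
tool_rot: [0.585, 0.811, -0.001, -0.001]
ft_force: [0.4, 0.2, -0.9]
grip_width: 0.0556
```

```bash
python3 -m inch '[[0,0,0,0,0,0.044,-0.3],[0,-0.8,0,0,0,0,-0.3],[0,-0.8,0,0,0,0,-0.3],[0,-0.8,0,0,0,0,-0.3],[0,-0.8,0,0,0,0,-0.3],[0,0,0,0,0,0,-0.3],[0,0,0,0,0,0,-0.3],[0,0,0,0,0,0,-0.3]]'
cat > st.py <<'E'
from workcell import bot
import numpy as np,sys
from scipy.spatial.transform import Rotation as R
o=bot.get_obs();M=R.from_quat(o['tool_rot']).as_matrix();t=np.array(eval(sys.argv[1]))
print(o['eef_pos'].round(4),'ang',np.degrees(np.arctan2(M[1,0],M[0,0])),'w',o['grip_width'],'rows',(M.T@(t-o['eef_pos'])/.025).round(3))
E
python3 st.py '[.4522,.1955,.013]'
```

```text
clock: 7.45
eef_pos: [0.4597, 0.2008, 0.1784]
tool_rot: [0.637, 0.771, 0.0, 0.0]
ft_force: [-0.6, -0.9, -0.1]
grip_width: 0.0555
[0.4597 0.2008 0.1784] ang 100.80935720836698 w 0.055526415984355634 rows [-0.151 -0.336  6.614]
```

```bash
python3 -m inch '[[-0.15,-0.34,0,0,0,0,-0.3],[0,0,1,0,0,0,-0.3],[0,0,1,0,0,0,-0.3],[0,0,1,0,0,0,-0.3],[0,0,1,0,0,0,-0.3],[0,0,0.6,0,0,0,-0.3],[0,0,0,0,0,0,-0.3],[0,0,0,0,0,0,-0.3]]'
python3 - <<'E'
from workcell import bot
import cv2
p,d=bot.camera("wrist");cv2.imwrite("pics/w3.png",p)
E
python3 st.py '[.4522,.1955,.013]'
```

```text
clock: 8.25
eef_pos: [0.4515, 0.1951, 0.0639]
tool_rot: [0.637, 0.771, -0.0, -0.0]
ft_force: [0.4, 0.0, 0.4]
grip_width: 0.0555
[0.4521 0.1955 0.0645] ang 100.80734578818094 w 0.05548705316562622 rows [0.    0.003 2.06 ]
```

View pics/w3.png

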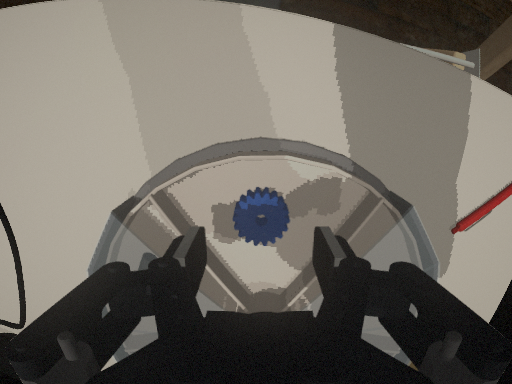

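The pinion at (261,217) is midway between the fingers, which stay clear of both partitions. I go down and close.

```bash
python3 -m inch '[[0,0,0.7,0,0,0,-0.3],[0,0,0.6,0,0,0,-0.3],[0,0,0.4,0,0,0,-0.3],[0,0,0.2,0,0,0,-0.3],[0,0,0.1,0,0,0,-0.3],[0,0,0,0,0,0,-0.3],[0,0,0,0,0,0,-0.3],[0,0,0,0,0,0,-0.3]]'
python3 - <<'E'
from workcell import bot
import cv2
p,d=bot.camera("wrist");cv2.imwrite("pics/w4.png",p)
E
python3 st.py '[.4522,.1955,.013]'
```

```text
clock: 9.1
eef_pos: [0.4519, 0.1955, 0.0143]
tool_rot: [0.637, 0.771, 0.0, 0.0]
ft_force: [0.3, -0.6, -0.6]
grip_width: 0.0554
[0.4518 0.1955 0.0143] ang 100.8199107122262 w 0.055435046729413226 rows [-0.004  0.015  0.052]
```

View pics/w4.png

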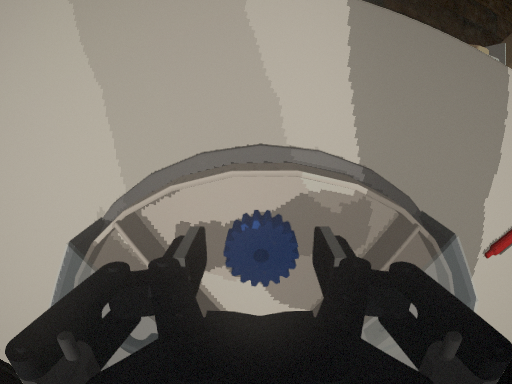

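The fingers are down on both sides of the pinion with no contact force. I close and lift.

```bash
python3 -m inch '[[0,0,0.02,0,0,0,1],[0,0,0,0,0,0,1],[0,0,0,0,0,0,1],[0,0,0,0,0,0,1],[0,0,0,0,0,0,1],[0,0,0,0,0,0,1],[0,0,-0.3,0,0,0,1],[0,0,-0.5,0,0,0,1]]'
```

```text
clock: 9.95
eef_pos: [0.4505, 0.1949, 0.0329]
tool_rot: [0.637, 0.771, -0.001, -0.001]
ft_force: [0.2, -0.1, 0.1]
grip_width: 0.0339
```

```bash
python3 -m inch '[[0,0,-0.6,0,0,0,1],[0,0,-0.6,0,0,0,1],[0,0,-0.6,0,0,0,1],[0,0,-0.6,0,0,0,1],[0,0,-0.6,0,0,0,1],[0,0,0,0,0,0,1],[0,0,0,0,0,0,1],[0,0,0,0,0,0,1]]'
python3 - <<'E'
from workcell import bot
import cv2,numpy as np
p,d=bot.camera("wrist");cv2.imwrite("pics/w5.png",p)
c=bot.get_calibration("side");p,d=bot.camera("side");cv2.imwrite("pics/s5.png",p[60:300,100:400].repeat(2,0).repeat(2,1))
E
python3 st.py '[.4363,-.197,.11]'
```

```text
clock: 10.75
eef_pos: [0.4507, 0.195, 0.1074]
tool_rot: [0.637, 0.771, -0.001, -0.0]
ft_force: [-0.5, -0.4, -1.0]
grip_width: 0.0345
[0.4507 0.195  0.1073] ang 100.81621081797542 w 0.03420637614745754 rows [-15.293  -3.509  -0.093]
```

View pics/w5.png

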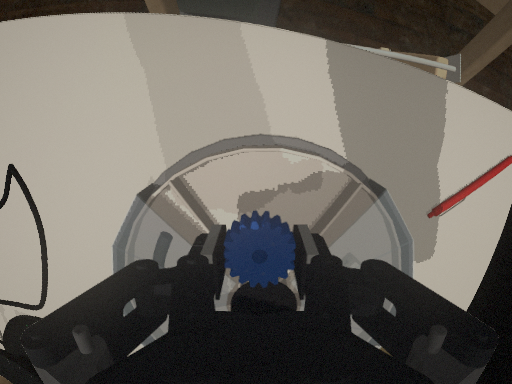

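View pics/s5.png

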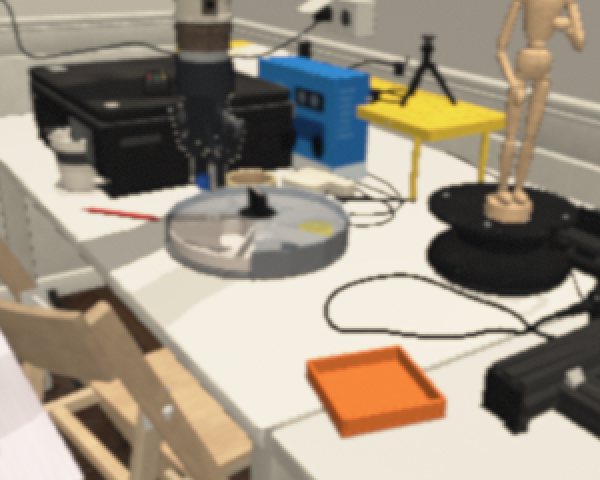

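The pinion is held level at 34 mm across the teeth and is clear of the carousel. I carry it to the tray.

```bash
python3 -m inch '[[-0.5,-0.1,-0.3,0,0,0,1],[-0.9,-0.2,-0.3,0,0,0,1],[-1,-0.23,0,0,0,0,1],[-1,-0.23,0,0,0,0,1],[-1,-0.23,0,0,0,0,1],[-1,-0.23,0,0,0,0,1],[-1,-0.23,0,0,0,0,1],[-1,-0.23,0,0,0,0,1]]'
```

```text
clock: 11.65
eef_pos: [0.4444, 0.004, 0.1236]
tool_rot: [0.637, 0.77, -0.0, 0.0]
ft_force: [-0.8, -0.2, 0.4]
grip_width: 0.0345
```

```bash
python3 -m inch '[[-1,-0.23,0,0,0,0,1],[-1,-0.23,0,0,0,0,1],[-1,-0.23,0,0,0,0,1],[-1,-0.23,0,0,0,0,1],[-1,-0.23,0,0,0,0,1],[-1,-0.23,0,0,0,0,1],[-0.9,-0.23,0,0,0,0,1],[-0.5,-0.23,0,0,0,0,1]]'
```

```text
clock: 12.45
eef_pos: [0.4339, -0.1868, 0.1235]
tool_rot: [0.638, 0.77, -0.0, 0.0]
ft_force: [0.1, 0.2, -0.3]
grip_width: 0.0343
```

```bash
python3 -m inch '[[-0.4,-0.1,0,0,0,0,1],[0,0,0,0,0,0.036,1],[0,0,0,0,0,0.036,1],[0,0,0,0,0,0.036,1],[0,0,0,0,0,0.036,1],[0,0,0,0,0,0,1],[0,0,0,0,0,0,1],[0,0,0,0,0,0,1]]'; python3 st.py '[.4363,-.197,.006]'
```

```text
clock: 13.25
eef_pos: [0.4338, -0.1947, 0.1233]
tool_rot: [0.793, 0.609, 0.0, -0.0]
ft_force: [0.6, 0.1, -0.3]
grip_width: 0.0341
[ 0.4338 -0.1947  0.1233] ang 75.00734157457936 w 0.03411826262193804 rows [-0.062  0.121  4.693]
```

```bash
python3 -m inch '[[-0.06,0.12,0.9,0,0,0,1],[0,0,1,0,0,0,1],[0,0,1,0,0,0,1],[0,0,0.8,0,0,0,1],[0,0,0.5,0,0,0,1],[0,0,0.3,0,0,0,1],[0,0,0.1,0,0,0,1],[0,0,0,0,0,0,1]]'; python3 st.py '[.4363,-.197,.0055]'
python3 - <<'E'
from workcell import bot
import cv2
p,d=bot.camera("wrist");cv2.imwrite("pics/w6.png",p)
E
```

```text
clock: 14.05
eef_pos: [0.4365, -0.1972, 0.0084]
tool_rot: [0.794, 0.608, 0.0, 0.0]
ft_force: [-0.1, -0.2, -0.2]
grip_width: 0.034
[ 0.4365 -0.1972  0.0084] ang 74.92191457292286 w 0.03403618835608506 rows [ 0.004 -0.01   0.116]
```

View pics/w6.png

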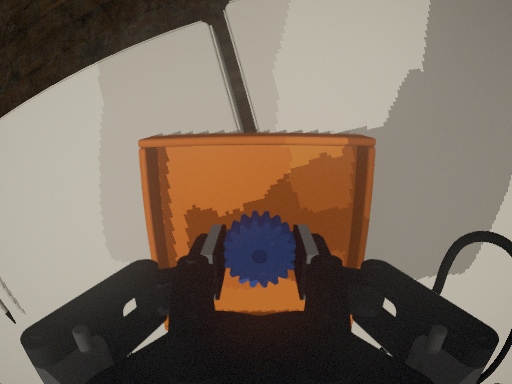

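The pinion at (260,250) is centred between the tray walls. I lower it the last 2.5 mm and open part way.

```bash
python3 -m inch '[[0,0,0.06,0,0,0,1],[0,0,0.05,0,0,0,1],[0,0,0,0,0,0,1],[0,0,0,0,0,0,-0.05],[0,0,0,0,0,0,-0.15],[0,0,0,0,0,0,-0.25],[0,0,0,0,0,0,-0.25],[0,0,0,0,0,0,-0.25]]'; python3 st.py '[.4363,-.197,.0055]'
```

```text
clock: 14.9
eef_pos: [0.4364, -0.1971, 0.0056]
tool_rot: [0.794, 0.608, 0.0, -0.0]
ft_force: [-0.2, -0.8, -0.1]
grip_width: 0.0535
[ 0.4364 -0.1971  0.0056] ang 74.89851295809815 w 0.05352777404850225 rows [ 0.004 -0.003  0.002]
```

```bash
python3 -m inch '[[0,0,-0.3,0,0,0,-0.25],[0,0,-0.6,0,0,0,-0.25],[0,0,-1,0,0,0,-0.25],[0,0,-1,0,0,0,-0.25],[0,0,-1,0,0,0,-0.25],[0,0,-1,0,0,0,-0.25],[0,0,-1,0,0,0,-0.25],[0,0,0,0,0,0,-0.25]]'
python3 - <<'E'
from workcell import bot
from h import *
c=bot.get_calibration("wrist");p,d=bot.camera("wrist");cv2.imwrite("pics/w7.png",p)
c=bot.get_calibration("side");p,d=bot.camera("side");cv2.imwrite("pics/s7.png",cv2.resize(p[200:300,220:350],None,fx=5,fy=5))
m=cv2.inRange(cv2.cvtColor(p,cv2.COLOR_BGR2HSV),(95,100,50),(130,255,255));mm=m*0;mm[225:285,245:330]=m[225:285,245:330]
P=pts(c,d)[mm>0];print(len(P),np.median(P,0),np.percentile(P[:,2],[5,95]))
k=max(cv2.findContours(mm,0,2)[0],key=cv2.contourArea);(u,v),_,_=cv2.minAreaRect(k);w=ray(c,u,v,.013);print(u,v,w)
th=np.radians(74.6);e=w[:2]-[.4363,-.197];print('tray frame',e@[np.cos(th),np.sin(th)],e@[-np.sin(th),np.cos(th)])
E
```

```text
clock: 15.7
eef_pos: [0.4388, -0.1982, 0.1572]
tool_rot: [0.794, 0.608, 0.002, 0.003]
ft_force: [1.3, 0.0, 0.6]
grip_width: 0.0535
179 [ 0.43282845 -0.20487831  0.01792476] [0.00731298 0.01953025]
286.5 253.0 [ 0.43503013 -0.20253967  0.013     ]
tray frame -0.005677993546642623 -0.00024681660803946835
```

View pics/w7.png

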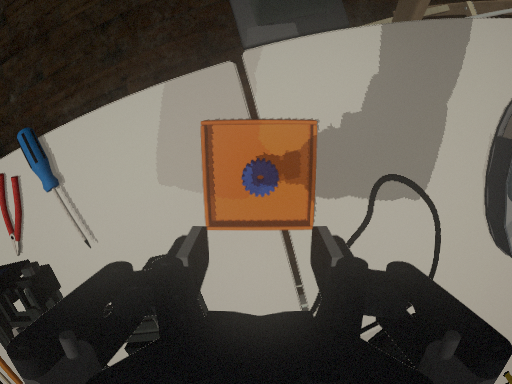

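View pics/s7.png

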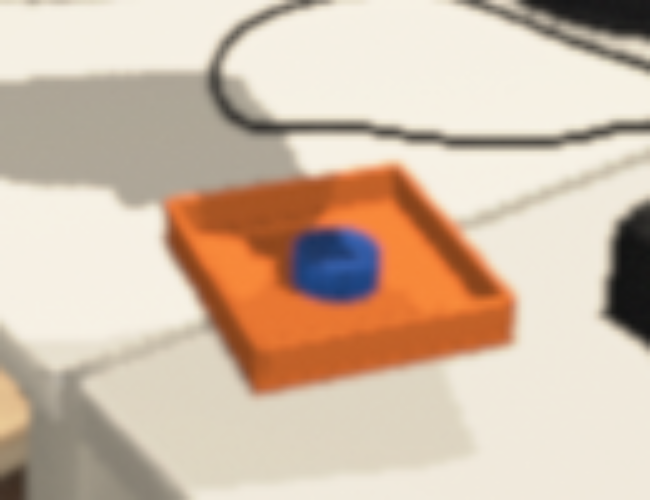

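The pinion lies flat in the tray at (261,176) in the wrist view. It is within 6 mm of the centre, its top is at about 20 mm, and the gripper is clear. I hand in the job.

```bash
python3 -m inch '[[0,0,0,0,0,0,-0.25],[0,0,0,0,0,0,-0.25],[0,0,0,0,0,0,-0.25],[0,0,0,0,0,0,-0.25],[0,0,0,0,0,0,-0.25],[0,0,0,0,0,0,-0.25],[0,0,0,0,0,0,-0.25],[0,0,0,0,0,0,-0.25]]'; python3 -c "
from workcell import bot
bot.job_done()"
```

```text
clock: 16.6
eef_pos: [0.4364, -0.1971, 0.1531]
tool_rot: [0.794, 0.608, 0.0, 0.0]
ft_force: [0.1, -0.2, 0.1]
grip_width: 0.0531
the job is handed in; nothing more can be done
```

The blue pinion is lying flat in the orange tray, and I handed the job in at 16.6 s of the 48 s allowed; no verdict was reported.

- **Carousel:** I gripped the knob bar and turned it 76° counter-clockwise. The wrist and top cameras then put the pinion 4 mm from the window point, still in its compartment.
- **Placing:** I gripped the pinion with the fingers part open, carried it level to the tray and released it just above the floor.
- **Last checks:** The side view showed it flat, about 6 mm from the tray's centre, with its top at about 20 mm (4 mm floor plus 16 mm pinion). The arm had backed off to 0.15 m above the table with no contact force. No check failed. The side-camera position differed by about 5 mm from where the gripper released the pinion, well inside the 36 mm allowed.

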